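# Clamp the regulator boards and power them up

## Robot

A 6-joint arm with a two-finger parallel gripper is mounted at the origin on the work surface. World frame = base frame: x ahead of the robot, y to its left, z up, the work surface at z = 0. Lengths are in m, angles in rad, forces in N, time in s.
With the tool pointing down it reaches from about 0.325 to 0.775 m from the base axis. Payload 5.5 kg.
Tool frame: the origin (TCP) lies between the finger pads; the fingertips stand 8 mm ahead of it and the grasp point (between the pads) lies 11 mm behind it (tcp_to_tips is the distance from the TCP to the fingertips, in m); z points along the fingers, y is the line along which they close (so a half turn about z gives the same grasp; the last joint's range is limited). The gripper opens to 88 mm and grips with 3 to 60 N. Pads are 20 mm wide; open, the fingers measure 115 mm over their backs; the gripper's body (75 mm by 178 mm) begins 61 mm behind the grasp point.
Start: joints at [1.055, 0.091, 1.231, -0, 1.82, -0.057], TCP at [0.266, 0.538, 0.205] pointing down, gripper open.
Joint ranges: [-2.87, 2.87], [-0.86, 2.18], [0.17, 2.46], [-1.51, 4.65], [0.06, 2.69], [-2.65, 2.65]. Speed limits (rad/s): [2.57, 2.57, 3.01, 3.14, 3.14, 3.14].

## Interface

Orientations are given as a unit quaternion [w, x, y, z].
In Python, from bench import * gives the robot as it stands. Calls block until the motion is done:
- move_to(position, orientation): joint-space move of the TCP to a pose.
- move_l(position, speed=0.15, orientation=None): straight line of the TCP; orientation=None keeps the orientation; speed is the mean speed in m/s.
- movej(angles): joint-space move.
- gripper_open() and close(): open the fingers fully, or close them until they stop; the grip force is fixed at half the most.
- hold(seconds).
- inverse_kinematics(position, orientation): joint angles nearest the present ones, or None.
- state(): the state.
- get_image(name): name is "scene" or "top" or "wrist"; returns a dict with "frame" (420x560x3 uint8, blue, green, red), "depth" (420x560 float32, m along the optical axis (not along the pixel's ray), 0 where there is no reading), "camera_matrix" (3x3 intrinsics, pixels), "k1" (the pictures are not rectified: a ray, as slopes to the right and down, at radius r is drawn at 1 + k1 r^2 times it, then the intrinsics apply), "view" (4x4, takes a point from world to camera coordinates). Camera axes: x right, y up, looking along -z (the intrinsics and any distortion apply to the point x, -y, -z); pixel columns grow to the right and rows downward; lengths in m; the calibration is good to about 2 mm. A picture is of the moment at which its call begins.
A pose or a line that the arm cannot do raises IKError and nothing moves.
- job_done(): hands the job in; it is judged then, once.
The state is a dict: "time": time; "joint_pos": joint angles; "dq": joint speeds; "joint_torque": joint torques, N m; "ee_pos": TCP position; "ee_rot": TCP orientation; "ft_force": force on the tool from outside, world axes, zero at the start; "moment": the same for the moment, N m; "finger_gap": finger opening in m; "finger_force": force on a finger pad.
Only numpy, scipy, OpenCV 4.12 (cv2) and the standard library are available. Lean on these libraries where they do the work, as an engineer would, in place of code of your own. Each camera call takes 0.05 s, during which the arm holds its last target. There are 200 camera calls.

## Task

Prop the sprung roller arm of the test fixture open with the red wedge in its own lane, and while the wedge holds it up slide every green heat-sink board, relay end first, under the roller and fully home against the stop, one to a lane. Then draw the wedge out so that the roller comes down on the boards, and lay the wedge flat in its grey tray. Only after that, turn the dial of the small grey supply until its white pointer is in line with the red mark and leave the jar on the bench standing.

Things in the scene. Friction and masses are not known exactly. Their poses are not given: they have to be found in the camera images.
- fixture: Fixed fixture: deck 260 x 250 mm (x -140 to +120), top 8 mm above the table; origin on the table below the roller, mid width. Boards slide in along +x, away from the robot; +y is left. Four lanes 50 mm wide, between black ribs 10 thick, 10 high (x -84 to +56, gap at the roller), centred on y +90 (wedge, red patch) and +30, -30, -90 (boards, green patches). Stop face of the board lanes at x +56, of the wedge lane at +78.
- clamp (a joint): Sprung roller arm, hinged across the deck's far end (fixture x +100, 35 mm above the table, between brackets 46 mm high): rad, grows as the roller lifts. 0: at rest, roller 4 mm above the deck; about 0.02: down on boards; about 0.22: propped on the wedge's top; limit 0.7. The spring presses the roller down with about 4 N at rest, 6 N propped.
- roller: Free-turning steel roller across the fixture's width at the arm's near end, 12 mm diameter, 250 mm long; origin at its middle, on its axis (fixture x about 0; 18 mm above the table at rest, 40 mm propped). Its underside must be 18 mm above the deck for a relay block to pass.
- opener_lane (a point): Point on the deck where the wedge's origin should come when fully in (fixture x +12, y +90 mm): the roller then rests on the wedge's flat top. Up to 10 mm short of or 6 mm past it still props.
- slot_a (a point): Point on the deck, left board lane: where the origin of a board fully home lies (fixture x +6, y +30 mm). Its leading end then touches the stop and the roller stands over its bare strip.
- slot_b (a point): The same for the middle board lane.
- slot_c (a point): The same for the right board lane.
- wedge: Red wedge 125 x 34 mm, 120 g, flat in the tray at first. Origin in its underside; nose at x +60 (3 mm high), ramp up to 26 mm at x +5, flat top 26 mm high from x +5 to -28, then a yellow upright grip centred on x -52 (20 mm in x, 16 in y, top 45 mm above the underside), rear end x -65. Pushed along +x under the roller it lifts the arm (5 to 12 N).
- tray: Fixed grey tray for the wedge, 150 x 110 x 18 mm outside, walls 4 mm, inner floor 4 mm above its origin (centre of the underside).
- supply: Fixed grey desk supply, 130 x 130 mm, top 70 mm above the table; origin at the centre of its underside. Its black dial stands on the top.
- dial (a joint): Voltage dial on the supply, continuous: rad, grows clockwise seen from above; stiff (0.03 N m) and stays where it is left. The start is 0.7 to 2.8 rad short of the mark.
- dial_grip (a point): On the dial's vertical axis, at the height to grip it (96 mm above the table). The grip is a bar 42 mm long in line with the white pointer, 12 mm thick, from 76 to 104 mm above the table, on a skirt 60 mm in diameter.
- dial_pointer (a point): Tip of the dial's white pointer, on the skirt's edge 30 mm from the axis.
- mark_tip (a point): Where the pointer's tip is when the dial is in line with the red mark (30 mm from the axis; the red mark itself is a short radial bar just outside the skirt).
- board1: Green board 100 x 42 x 6 mm, about 90 g, may be absent. Origin: centre of the underside; +x: leading end, at first about away from the robot (yaw within 0.4). Blue relay block at x +12 to +36 (28 wide, top 18 mm above the underside); bare strip x -28 to +12 where the roller lands; finned heat sink to grip, centred on x -38 (20 mm in x, 16 in y, top 41 mm above the underside). Starts flat on the table, right.
- board2: Regulator board, the same as board1; may be absent.
- board3: Regulator board, the same as board1; may be absent.
- jar: Bystander: small closed jar, 40 mm diameter, 42 mm high, standing between the robot and the boards; origin at the centre of its underside.
There are look-alikes about, which are no part of the job. What is shaped like the wedge but brown is not meant. Several things have the shape of the supply; the one meant has the colours described above.

How it is judged:
By the outcome, as a careful person would: the job done as asked, in the order asked, and still so for the second after the job is handed in, with the robot touching nothing.
Of board1, board2, board3 only 2 to 3 are there at a start; the rules pass over those that are not, and their reading is None.
At some moment in a run one of board1, board2, board3 may be knocked a few centimetres aside while the robot is not near it.
Once in a run the grip may slacken for a moment while it holds something.
It also fails if it takes over 210 s, if anything falls off the work surface, if the arm or the gripper's body presses on something with over 40 N, if the wrist force passes 120 N, or if a joint passes its speed limit or range.

## Working session

There is one attempt and no reset: what is moved stays moved. The work goes in short steps, each a Python script; the robot and the scene stay as the last script left them, time stands still between calls to the robot, and variables do not carry over. Pictures are saved under pics/ and viewed, at most 14 in all, crops included, and the job is handed in when it is done.

```bash
ls; mkdir -p pics; python3 - <<'E'
from bench import *
import cv2, numpy as np
for n in ("scene","top"):
    d=get_image(n); cv2.imwrite(f"pics/{n}0.png",d["frame"]); np.savez(f"{n}0.npz",**d)
    print(n,d["camera_matrix"].tolist(),d["k1"],np.round(d["view"],3).tolist())
s=state();print({k:np.round(v,3).tolist() for k,v in s.items()})
E
```

```text
pics
scene [[457.38763974326315, 0.0, 277.97295297048936], [0.0, 457.38763974326315, 201.52112187023218], [0.0, 0.0, 1.0]] -0.12690705242291467 [[0.749, 0.662, 0.009, -0.368], [-0.385, 0.424, 0.82, 0.125], [0.539, -0.618, 0.572, -1.348], [0.0, 0.0, 0.0, 1.0]]
top [[425.1033785023987, 0.0, 282.4674496041659], [0.0, 425.1033785023987, 213.35378467194212], [0.0, 0.0, 1.0]] -0.1253729213237537 [[-0.003, -1.0, -0.007, 0.037], [0.982, -0.004, 0.19, -0.498], [-0.19, -0.007, 0.982, -1.002], [0.0, 0.0, 0.0, 1.0]]
{'time': 0.1, 'joint_pos': [1.055, 0.092, 1.232, -0.0, 1.82, -0.057], 'dq': [-0.001, -0.0, -0.002, -0.001, -0.0, 0.002], 'joint_torque': [0.003, -44.786, -40.757, 0.07, 0.029, -0.0], 'ee_pos': [0.266, 0.538, 0.204], 'ee_rot': [-0.0, 0.227, 0.974, -0.001], 'ft_force': [0.353, 0.039, 0.01], 'moment': [0.008, -0.04, 0.042], 'finger_force': 0.0, 'finger_gap': 0.088}
```

View pics/top0.png

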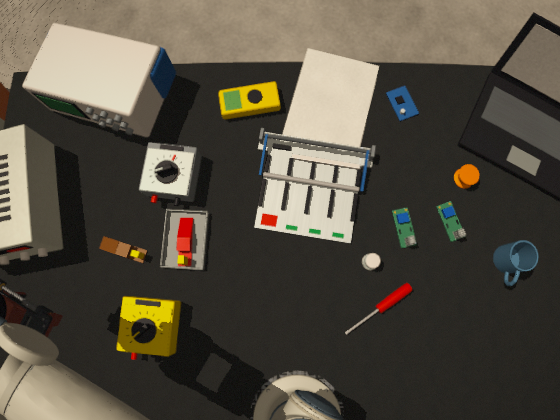

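View pics/scene0.png

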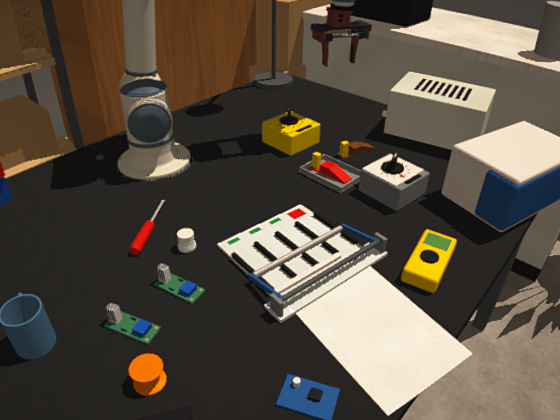

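Top view: fixture centred around (310,195), near side at row 235. Two boards at (403,227) and (451,221), wedge in the tray at (184,240), grey supply at (168,172), and the jar at (372,261). The yellow supply, brown wedge and blue board are look-alikes.

```bash
cat > h.py <<'E'
import numpy as np, cv2
def cloud(d):
    K=d["camera_matrix"];k1=float(d["k1"]);V=d["view"];z=d["depth"]
    H,W=z.shape
    u,v=np.meshgrid(np.arange(W),np.arange(H))
    p=cv2.undistortPoints(np.stack([u,v],-1).reshape(-1,1,2).astype(float),K,np.array([k1,0,0,0,0.])).reshape(H,W,2)
    c=np.stack([p[...,0]*z,-p[...,1]*z,-z],-1)
    Vi=np.linalg.inv(V); w=c@Vi[:3,:3].T+Vi[:3,3]; w[z==0]=np.nan
    return w
def proj(d,P):
    P=np.atleast_2d(P); c=P@d["view"][:3,:3].T+d["view"][:3,3]
    x=c[:,0]/-c[:,2]; y=-c[:,1]/-c[:,2]; s=1+float(d["k1"])*(x*x+y*y)
    K=d["camera_matrix"]; return np.stack([K[0,0]*x*s+K[0,2],K[1,1]*y*s+K[1,2]],-1)
def blobs(mask,w,amin=15):
    n,l,st,c=cv2.connectedComponentsWithStats(mask.astype(np.uint8),connectivity=8)
    out=[]
    for i in range(1,n):
        if st[i,4]<amin: continue
        P=w[l==i]; P=P[~np.isnan(P[:,0])]
        if len(P)<5: continue
        r=cv2.minAreaRect((P[:,:2]*1000).astype(np.float32))
        out.append((np.round(c[i]),st[i,4],np.round(np.median(P,0),4),[np.round(x,1) for x in r]))
    return out
def masks(f):
    h=cv2.cvtColor(f,cv2.COLOR_BGR2HSV).astype(int);H,S,V=h[...,0],h[...,1],h[...,2]
    return dict(green=(H>45)&(H<88)&(S>90)&(V>50),red=((H<5)|(H>175))&(S>150)&(V>90),blue=(H>95)&(H<125)&(S>120)&(V>70),
      yellow=(H>20)&(H<33)&(S>150)&(V>90))
E
python3 - <<'E'
from h import *
for n in ("top",):
    d=dict(np.load(f"{n}0.npz")); w=cloud(d)
    for k,m in masks(d["frame"]).items():
        for b in blobs(m,w): print(k,*b)
    f=d["frame"]
    for nm,(a,b,c,e) in dict(fix=(240,390,120,250),left=(90,230,130,280)).items(): pass
    A=cv2.resize(f[120:250,240:390],None,fx=4,fy=4,interpolation=2)
    cv2.imwrite("pics/fix.png",A)
    cv2.imwrite("pics/left.png",cv2.resize(f[135:275,130:220],None,fx=4,fy=4,interpolation=2))
    for (u,v) in [(310,170),(275,215),(345,235),(300,180),(168,185),(168,171),(185,212),(372,261),(200,230)]: print(u,v,np.round(w[v,u],4))
E
```

```text
green [232. 100.] 255 [0.8105 0.169  0.0348] [array([811. , 169.2]), array([50.3, 41.6]), np.float64(6.6)]
green [ 57. 101.] 35 [0.7779 0.607  0.1274] [array([778.1, 608.4]), array([81.2,  3. ]), np.float64(72.6)]
green [449. 222.] 353 [ 0.4816 -0.3997  0.0037] [array([ 485.3, -404.6]), array([101.6,  46.9]), np.float64(18.2)]
green [402. 228.] 352 [ 0.4669 -0.2727  0.0038] [array([ 470.1, -279.9]), array([101.5,  45.5]), np.float64(11.7)]
green [291. 227.] 44 [0.4704 0.0136 0.0071] [array([470.4,  13.7]), array([26.9, 10.2]), np.float64(80.0)]
green [314. 231.] 46 [ 0.4601 -0.045   0.0068] [array([460.2, -45.8]), array([28.5, 10.3]), np.float64(79.8)]
green [338. 235.] 44 [ 0.4496 -0.1057  0.0067] [array([ 450.1, -105.1]), array([28.1,  9.6]), np.float64(80.3)]
red [154. 198.] 40 [0.5416 0.3625 0.0383] [array([542.1, 371.5]), array([27.8, 19.1]), np.float64(80.8)]
red [269. 220.] 158 [0.4895 0.0699 0.0069] [array([490.3,  70.8]), array([38.6, 28.3]), np.float64(81.1)]
red [185. 237.] 542 [0.4429 0.2824 0.0205] [array([434.9, 283.5]), array([122.4,  34.6]), np.float64(0.9)]
red [394.
[... 902 characters left out ...]
87 0.1124 0.0332] [array([825.9, 128.3]), array([ 99. , 163.4]), np.float64(9.1)]
yellow [136. 254.] 88 [0.3991 0.3995 0.0409] [array([401.3, 410.3]), array([34.8, 18.6]), np.float64(72.8)]
yellow [182. 259.] 74 [0.3855 0.2834 0.0459] [array([387. , 284.7]), array([17.8, 23.1]), np.float64(82.6)]
yellow [148. 325.] 2512 [0.2325 0.349  0.0662] [array([221.8, 375. ]), array([159.9, 140.4]), np.float64(86.0)]
310 170 [ 0.6225 -0.0375  0.0045]
275 215 [0.5014 0.0544 0.01  ]
345 235 [ 0.4493 -0.1239  0.0069]
300 180 [ 0.5917 -0.0104  0.0178]
168 185 [0.5676 0.3193 0.0672]
168 171 [0.6    0.3175 0.0801]
185 212 [0.5111 0.2882 0.0061]
372 261 [ 0.3802 -0.1846  0.0367]
200 230 [0.4645 0.2482 0.0013]
```

View pics/fix.png

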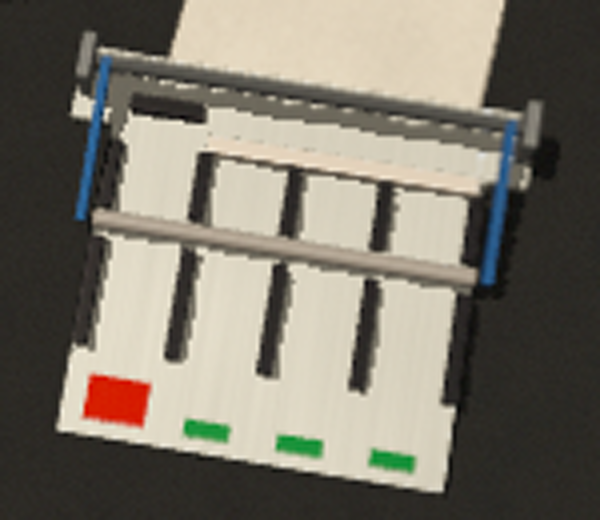

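View pics/left.png

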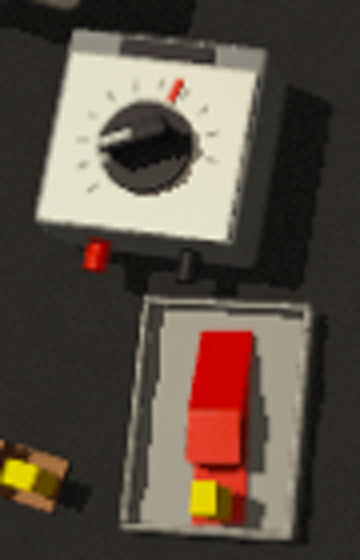

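The crops show the deck's near corners at (57,430) and (443,492), ribs' near ends about (175,360), (267,375) and (358,390), and the roller from (95,222) to (477,280). The dial pointer is on the left, with the red mark at upper right. Next I fit the fixture pose, set the board lanes to b and c, and insert the wedge.

```bash
python3 - <<'E'
from h import *
from scipy.optimize import least_squares
d=dict(np.load("top0.npz"))
def px(U,V,u0,v0): return ((U+.5)/4-.5+u0,(V+.5)/4-.5+v0)
F=[((-140,125,8),(57,430)),((-140,-125,8),(443,492)),((-84,60,8),(175,361)),((-84,0,8),(267,376)),((-84,-60,8),(358,391)),
 ((0,125,23),(95,220)),((0,-125,23),(477,277))]
M=np.array([f[0] for f in F])/1000; O=np.array([px(*f[1],240,120) for f in F])
def T(p,M):
    c,s=np.cos(p[2]),np.sin(p[2]); return np.c_[p[0]+c*M[:,0]-s*M[:,1],p[1]+s*M[:,0]+c*M[:,1],M[:,2]]
r=least_squares(lambda p:(proj(d,T(p,M))-O).ravel(),[.6,-.03,-.17],loss='soft_l1')
print(r.x,np.round((proj(d,T(r.x,M))-O),1).tolist())
# rays at height
def ray(U,V,u0,v0,z):
    q=px(U,V,u0,v0); p=cv2.undistortPoints(np.array([[q]]),d["camera_matrix"],np.array([float(d["k1"]),0,0,0,0]))[0,0]
    Vi=np.linalg.inv(d["view"]); o=Vi[:3,3]; v=Vi[:3,:3]@[p[0],-p[1],-1]; return (o+v*(z-o[2])/v[2])
for n,a,z in [("supTL",(70,47),.07),("supBL",(38,220),.07),("supBR",(230,243),.07),("supTR",(257,68),.07),("ptrtip",(102,147),.076),("mark in",(172,101),.07),("mark out",(180,82),.07),("yel",(204,497),.049),("nose",(227,332),.007),
  ("trayTL",(147,297),.018),("trayTR",(310,305),.018),("trayBL",(122,528),.018),("trayBR",(293,540),.018)]: print(n,np.round(ray(*a,130,135,z),4))
E
```

```text
[ 0.58750115 -0.03872692 -0.16595377] [[0.3, 0.2], [0.8, 0.3], [-0.5, 0.2], [-0.5, 0.2], [-0.1, 0.1], [-0.2, -1.1], [0.3, -0.2]]
supTL [0.669  0.3786 0.07  ]
supBL [0.5557 0.3914 0.07  ]
supBR [0.5401 0.2691 0.07  ]
supTR [0.653 0.257 0.07 ]
ptrtip [0.6007 0.3514 0.076 ]
mark in [0.632  0.3102 0.07  ]
mark out [0.6445 0.3058 0.07  ]
yel [0.3859 0.2842 0.049 ]
nose [0.4961 0.2837 0.007 ]
trayTL [0.5172 0.3344 0.018 ]
trayTR [0.5114 0.228  0.018 ]
trayBL [0.3688 0.3438 0.018 ]
trayBR [0.3617 0.2345 0.018 ]
```

```bash
cat > r.py <<'E'
from bench import *
from h import *
FX=np.array([.5875,-.0387]); FY=-.166; OFF=.001
def fw(x,y):
    c,s=np.cos(FY),np.sin(FY); y=y+OFF; return FX+np.array([c*x-s*y,s*x+c*y])
def quat(a): return [0,float(np.cos(a/2)),float(np.sin(a/2)),0]
def best(pos,yaw):
    # grasp-point position -> TCP; of the two half turns the one with least |q6|
    c=[]
    for a in (yaw,yaw+np.pi):
        q=inverse_kinematics(pos,quat(a))
        if q is not None: c.append((abs(q[5]),a))
    return min(c)[1]
def tcp(xy,zg): return [float(xy[0]),float(xy[1]),float(zg-.011)]
def go(xy,zg,yaw):
    p=tcp(xy,zg); move_to(p,quat(best(p,yaw)))
def line(xy,zg,speed=.15): move_l(tcp(xy,zg),speed)
def st(tag=""):
    s=state(); print(tag,"t%.1f"%s["time"],"gp",np.round(np.array(s["ee_pos"])+[0,0,.011],4),"F",np.round(s["ft_force"],1),"gap %.4f ff %.1f"%(s["finger_gap"],s["finger_force"])); return s
def snap(name,cam="top"):
    d=get_image(cam); np.savez(name+".npz",**d); cv2.imwrite(f"pics/{name}.png",d["frame"]); return d
E
python3 - <<'E'
from r import *
g=np.array([.386,.284]); yaw=-.01
go(g,.16,yaw); st("above")
line(g,.040,.12); st("down"); close(); st("closed")
line(g,.12,.12); st("up")
q=fw(-.125,.09)
go(q,.12,FY); st("pre")
d=snap("w1","scene")
E
```

```text
above t1.2 gp [0.386  0.2846 0.1603] F [0.5 0.7 0.5] gap 0.0877 ff 0.0
down t2.4 gp [0.3865 0.2844 0.041 ] F [-0.2  0.6  0. ] gap 0.0878 ff 0.0
closed t3.5 gp [0.386 0.284 0.04 ] F [-0.1  0.4 -0.3] gap 0.0153 ff 30.0
up t4.3 gp [0.3857 0.2838 0.1191] F [-0.   0.6 -1.9] gap 0.0155 ff 30.0
pre t5.2 gp [0.4788 0.0725 0.1195] F [-1.2  0.6 -1. ] gap 0.0157 ff 30.0
```

View pics/w1.png

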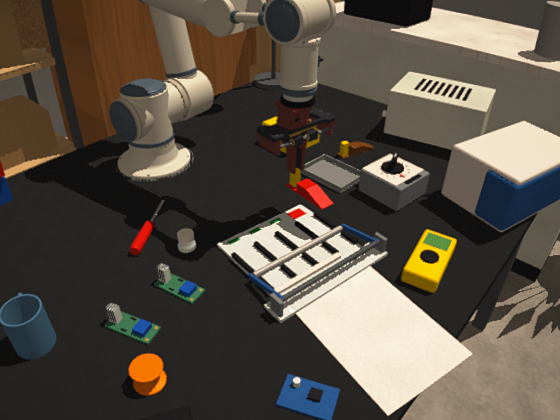

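The wedge is held at (310,190) over the lane, with the empty tray behind it. I'll lower it and push it in.

```bash
python3 - <<'E'
from r import *
line(fw(-.125,.09),.0445,.08); st("down")
for x in (-.10,-.085,-.07,-.055,-.040):
    line(fw(x,.09),.0445,.05); st(x)
snap("w2"); 
d=dict(np.load("w2.npz")); cv2.imwrite("pics/w2c.png",cv2.resize(d["frame"][120:260,220:400],None,fx=4,fy=4,interpolation=2))
E
```

```text
down t6.4 gp [0.4796 0.0717 0.0449] F [ 0.5 -0.1 -0.9] gap 0.0152 ff 30.0
-0.1 t7.0 gp [0.5032 0.0677 0.044 ] F [-5.6  0.2  0.9] gap 0.0152 ff 30.0
-0.085 t7.5 gp [0.5179 0.0653 0.044 ] F [-5.7  1.6  0.5] gap 0.0151 ff 30.0
-0.07 t7.9 gp [0.5325 0.0628 0.044 ] F [-6.5  1.   1.9] gap 0.0152 ff 30.0
-0.055 t8.4 gp [0.5477 0.0602 0.0439] F [-5.   0.8  1.4] gap 0.0151 ff 30.0
-0.04 t8.8 gp [0.563  0.0577 0.044 ] F [-4.1  0.4 -0.7] gap 0.0155 ff 30.0
```

View pics/w2c.png

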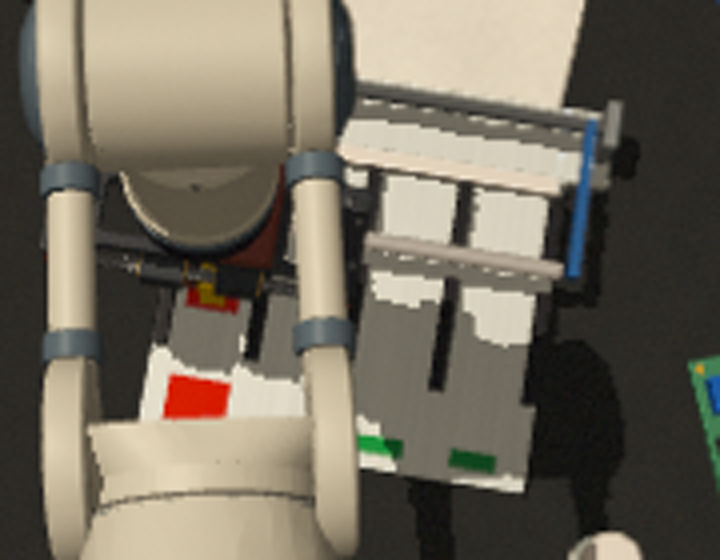

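```bash
python3 - <<'E'
from r import *
gripper_open(); line(fw(-.040,.09),.15,.2); st("up")
b=np.array([.470,-.280]); yaw=np.deg2rad(11.7)
h=b-.038*np.array([np.cos(yaw),np.sin(yaw)])
go(h,.14,yaw); st()
d=snap("b1"); w=cloud(d); m=masks(d["frame"])
for k in("red","green"):
    for x in blobs(m[k],w): print(k,*x)
cv2.imwrite("pics/b1c.png",cv2.resize(d["frame"][120:260,220:400],None,fx=4,fy=4,interpolation=2))
snap("b1w","wrist")
E
```

```text
up t10.7 gp [0.5627 0.0577 0.1488] F [ 0.4 -0.4 -0.3] gap 0.0878 ff 0.0
 t12.5 gp [ 0.4329 -0.2873  0.1396] F [ 0.2 -0.2 -0.1] gap 0.0877 ff 0.0
red [278. 162.] 275 [0.6393 0.0463 0.0234] [array([641.3,  45.9]), array([34., 64.]), np.float64(81.1)]
red [273. 182.] 91 [0.5884 0.0616 0.0308] [array([574.3,  58.3]), array([32.8, 48.8]), np.float64(76.7)]
red [278. 190.] 47 [0.5686 0.0467 0.0093] [array([566.4,  46.8]), array([10.2, 35.9]), np.float64(80.4)]
red [154. 198.] 41 [0.5419 0.3634 0.0373] [array([541.9, 371. ]), array([27.3, 19. ]), np.float64(81.2)]
red [269. 220.] 151 [0.4895 0.0699 0.0066] [array([490.5,  70.8]), array([38.5, 28. ]), np.float64(80.1)]
red [381. 303.] 59 [ 0.2776 -0.2083  0.017 ] [array([ 279.7, -213.3]), array([ 8.8, 41.3]), np.float64(35.8)]
red [133. 356.] 32 [0.1504 0.3974 0.0378] [array([150.5, 403.4]), array([24.2, 13.3]), np.float64(81.0)]
green [232. 100.] 255 [0.8112 0.1691 0.035 ] [array([811.1, 169.2]), array([50.3, 40.6]), np.float64(10.3)]
green [49. 99.] 16 [0.7855 0.6318 0.1263] [array([785.5, 631.8]), array([38.3,  1.8]), np.float64(70.1)]
green [ 63. 102.] 19 [0.7748 0.5953 0.1265] [array([772.8, 588.6]), array([37.8,  3.4]), np.float64(73.5)]
green [398. 223.] 137 [ 0.4881 -0.2625  0.0033] [array([ 469.1, -273.7]), array([100.5,  34.1]), np.float64(10.4)]
green [291. 227.] 44 [0.4707 0.0136 0.0064] [array([470.5,  13.4]), array([26.4,  9.8]), np.float64(81.8)]
green [314. 231.] 46 [ 0.46   -0.045   0.0072] [array([460.1, -46.3]), array([11.3, 28.4]), np.float64(1.4)]
green [338. 235.] 44 [ 0.4497 -0.1058  0.0071] [array([ 450. , -105.1]), array([28.3, 10.4]), np.float64(79.9)]
```

View pics/b1c.png

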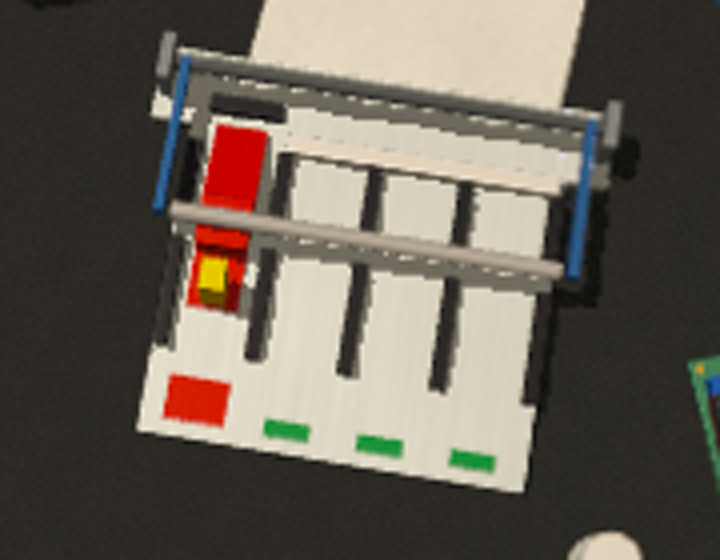

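View pics/b1w.png

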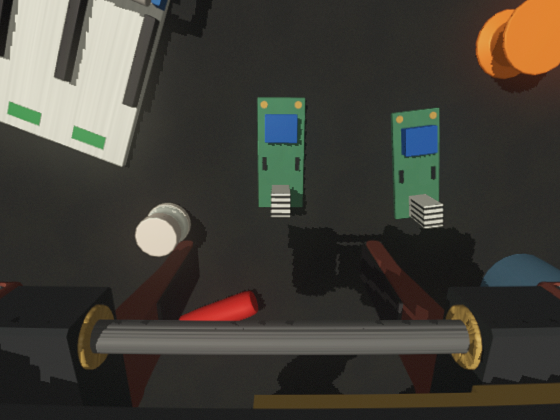

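The wedge sits home with the roller on its flat top (crop (215,213)), and there are two boards in all. I use the wrist cloud to refine the heat-sink positions.

```bash
cat >> r.py <<'E'
def boards(d):
    w=cloud(d); m=masks(d["frame"])
    B=[b for b in blobs(m["green"]|m["blue"],w,150)]
    for b in B: print(*b)
    # heat-sink tops
    z=w[...,2]; 
    for b in blobs((z>.03)&(z<.045),w,60): print(" hi",*b)
E
python3 - <<'E'
from r import *
boards(dict(np.load("b1w.npz"))); d=dict(np.load("b1w.npz")); print(np.linalg.inv(d["view"])[:3,3])
E
```

```text
[280. 147.] 4199 [ 0.4776 -0.2774  0.0064] [array([ 470.1, -280.3]), array([99.5, 42.8]), np.float64(12.3)]
[ 24. 113.] 379 [ 0.46   -0.0476  0.0084] [array([459.9, -47.6]), array([30. , 10.8]), np.float64(79.8)]
[414. 157.] 4018 [ 0.4943 -0.4     0.0065] [array([ 485.9, -406.3]), array([99.9, 45.5]), np.float64(18.7)]
[ 88. 137.] 370 [ 0.4501 -0.1064  0.0085] [array([ 450. , -106.4]), array([29.3, 10.8]), np.float64(80.7)]
 hi [143.   2.] 80 [ 0.562  -0.1602  0.0416] [array([ 561.5, -156.4]), array([ 4.7, 12. ]), np.float64(15.8)]
 hi [162.   5.] 77 [ 0.563  -0.1724  0.039 ] [array([ 563.4, -171.7]), array([4.5, 9.3]), np.float64(44.6)]
 hi [533.  37.] 3690 [ 0.6001 -0.4475  0.0403] [array([ 599.4, -446.6]), array([53.7, 44.9]), np.float64(22.2)]
 hi [280. 203.] 503 [ 0.4337 -0.2872  0.0412] [array([ 432.5, -287.6]), array([20.3, 16.3]), np.float64(12.1)]
 hi [430. 214.] 594 [ 0.4505 -0.4157  0.041 ] [array([ 449.6, -417.6]), array([20.7, 17.1]), np.float64(18.1)]
 hi [158. 235.] 1455 [ 0.3845 -0.1885  0.0419] [array([ 382.3, -187.2]), array([35.9, 36.2]), np.float64(45.9)]
 hi [531. 275.] 486 [ 0.4133 -0.5291  0.0374] [array([ 412.3, -535. ]), array([10.9, 50.5]), np.float64(33.3)]
[ 0.50839047 -0.27057457  0.3080689 ]
```

```bash
sed -i 's/OFF=.001/OFF=.0005/' r.py; cat >> r.py <<'E'
def pick(h,yaw,zg=.031):
    go(h,.14,yaw); line(h,zg,.12); close(); s=st("grip"); line(h,.12,.15); s=st("lift"); return s
def insert(y,zg=.0395):
    go(fw(-.122,y),.12,FY); s=st("pre")
    if s["finger_gap"]<.012: raise SystemExit("lost")
    line(fw(-.122,y),zg,.08); st("down")
    line(fw(-.075,y),zg,.05); st("slid")
def fin(): 
    F=np.array(state()["ft_force"]); return F[0]*np.cos(FY)+F[1]*np.sin(FY)
def push(y,x0=-.110,x1=-.046,zg=.0395):
    go(fw(x0,y),.11,FY); close(); line(fw(x0,y),zg,.12); f0=fin()
    line(fw(-.060,y),zg,.06); x=-.060
    while x<x1:
        x+=.002; line(fw(x,y),zg,.03); f=fin()-f0
        if f<-4: break
    print("push x %.3f f %.1f"%(x,f)); st()
    line(fw(x-.02,y),zg,.1); line(fw(x-.02,y),.12,.2); gripper_open()
E
python3 - <<'E'
from r import *
pick(np.array([.4325,-.2876]),.213)
insert(-.03)
gripper_open(); line(fw(-.075,-.03),.11,.2)
push(-.03)
h=np.array([.4496,-.4176]); 
go(h,.14,.32); st(); boards(snap("b2w","wrist"))
d=snap("b2"); cv2.imwrite("pics/b2c.png",cv2.resize(d["frame"][120:260,220:400],None,fx=4,fy=4,interpolation=2))
E
```

```text
grip t15.0 gp [ 0.4325 -0.2876  0.031 ] F [-0.   0.4 -0.2] gap 0.0150 ff 30.0
lift t15.8 gp [ 0.4321 -0.2873  0.1189] F [-0.8 -0.6 -1.5] gap 0.0151 ff 30.0
pre t16.7 gp [ 0.462  -0.0482  0.1193] F [-0.2  0.6 -1.2] gap 0.0154 ff 30.0
down t17.9 gp [ 0.4628 -0.0476  0.0401] F [ 0.5 -0.9 -2.6] gap 0.0153 ff 30.0
slid t19.0 gp [ 0.5085 -0.0554  0.0395] F [-0.2  0.  -1.2] gap 0.0156 ff 30.0
push x -0.050 f -8.2
 t25.2 gp [ 0.5318 -0.0592  0.0394] F [-7.5  0.9  4.1] gap 0.0003 ff 3.6
 t28.9 gp [ 0.4501 -0.4169  0.14  ] F [-0.2  0.6  0.2] gap 0.0880 ff 0.0
[281. 128.] 909 [ 0.5084 -0.3979  0.0181] [array([ 508.4, -397.7]), array([23.7, 27. ]), np.float64(18.5)]
 hi [389.  33.] 4355 [ 0.6014 -0.4525  0.0402] [array([ 599.7, -453.3]), array([48.3, 55.7]), np.float64(19.0)]
 hi [ 13. 195.] 1101 [ 0.3862 -0.1962  0.0413] [array([ 383.5, -194.8]), array([36.8, 22.3]), np.float64(12.9)]
 hi [281. 204.] 501 [ 0.4509 -0.4177  0.0411] [array([ 449.7, -418. ]), array([20.4, 16.3]), np.float64(19.3)]
 hi [416. 278.] 80 [ 0.4218 -0.5572  0.0375] [array([ 420. , -562.4]), array([25.7,  3.1]), np.float64(78.1)]
 hi [358. 300.] 176 [ 0.3851 -0.5161  0.0386] [array([ 379.7, -517.2]), array([33.6,  4.6]), np.float64(7.0)]
 hi [348. 357.] 62 [ 0.3221 -0.5296  0.0413] [array([ 320.8, -531.1]), array([ 5.8, 10.5]), np.float64(21.9)]
```

View pics/b2c.png

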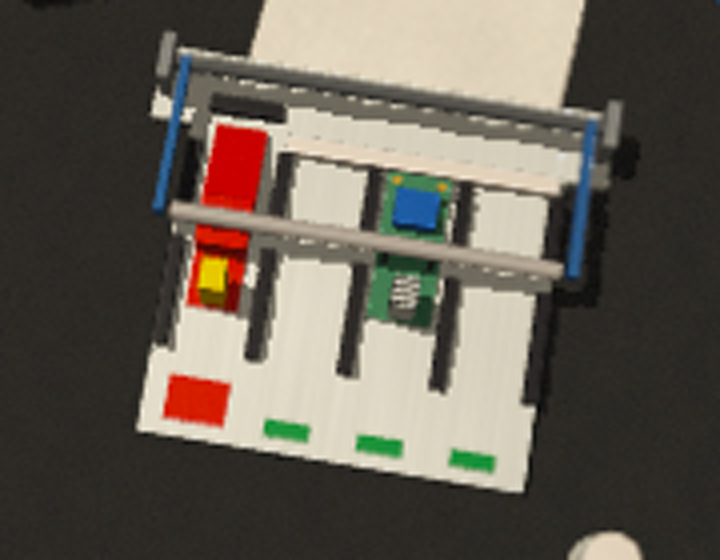

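The first board is home in lane b, touching the stop at (415,180). Now the second.

```bash
python3 - <<'E'
from r import *
pick(np.array([.4497,-.4180]),.325)
insert(-.09)
gripper_open(); line(fw(-.075,-.09),.11,.2)
push(-.09)
go(fw(-.17,0),.2,FY); st()
d=snap("b3w","wrist"); boards(d)
E
```

```text
grip t31.4 gp [ 0.4497 -0.418   0.031 ] F [-0.3 -0.4 -0.1] gap 0.0150 ff 30.0
lift t32.1 gp [ 0.4494 -0.4176  0.1188] F [ 0.6 -1.1 -1.8] gap 0.0153 ff 30.0
pre t33.3 gp [ 0.4523 -0.1073  0.1196] F [-0.1  0.4 -0.8] gap 0.0151 ff 30.0
down t34.5 gp [ 0.4528 -0.1069  0.0401] F [-0.5  0.5 -1.2] gap 0.0154 ff 30.0
slid t35.6 gp [ 0.4985 -0.1145  0.0394] F [-0.3 -0.6 -0.9] gap 0.0158 ff 30.0
push x -0.050 f -8.3
 t41.8 gp [ 0.5218 -0.1184  0.0395] F [-8.1  0.3  4. ] gap 0.0001 ff 3.8
 t46.6 gp [ 0.4199 -0.0102  0.1999] F [-0.5  0.1 -0.6] gap 0.0876 ff 0.0
[201. 221.] 194 [ 0.4498 -0.1066  0.0088] [array([ 450. , -107.1]), array([28.4,  9.4]), np.float64(79.9)]
[253. 221.] 197 [ 0.4597 -0.0471  0.0087] [array([459.8, -47.6]), array([28. ,  9.4]), np.float64(80.4)]
[305. 221.] 197 [0.47   0.0117 0.0086] [array([469.9,  11.6]), array([27.9,  9.4]), np.float64(80.6)]
[172. 374.] 308 [ 0.6292 -0.1792  0.0425] [array([ 631.1, -180.6]), array([ 6.6, 72.9]), np.float64(80.3)]
[387. 374.] 212 [0.6728 0.0819 0.0426] [array([674.1,  84.1]), array([15.9, 68.8]), np.float64(85.8)]
 hi [105. 180.] 1126 [ 0.3807 -0.1836  0.0421] [array([ 381.5, -186.2]), array([36. , 35.9]), np.float64(23.4)]
 hi [541. 264.] 491 [0.5532 0.2652 0.0367] [array([556.8, 267.4]), array([21.6, 53.2]), np.float64(54.6)]
 hi [357. 293.] 134 [0.553  0.0563 0.0376] [array([556.9,  54.3]), array([11.7, 23.1]), np.float64(39.4)]
 hi [204. 301.] 144 [ 0.5329 -0.1161  0.0373] [array([ 537.9, -116.4]), array([24.9, 12.7]), np.float64(31.7)]
 hi [256. 298.] 102 [ 0.5423 -0.0574  0.0376] [array([542.1, -57.2]), array([15.9,  2.5]), np.float64(77.8)]
 hi [355. 316.] 190 [0.5878 0.0514 0.0339] [array([588.5,  53.2]), array([32.5,  8.6]), np.float64(80.1)]
 hi [266. 387.] 2457 [ 0.6738 -0.0946  0.039 ] [array([651.1, -51.4]), array([300.6,  83.3]), np.float64(84.3)]
```

View pics/b3w.png

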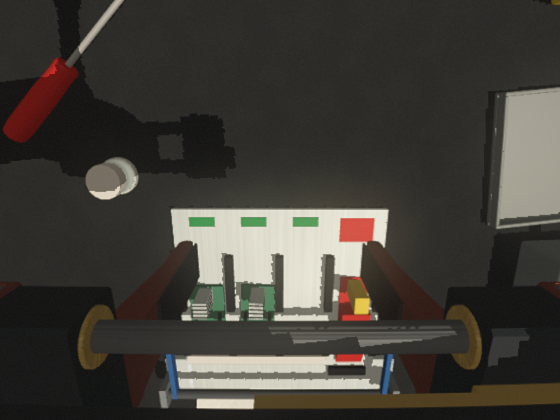

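Both boards are home at the same push depth, seen at (205,300) and (257,300), with the wedge grip at (357,297). Now I draw out the wedge.

```bash
python3 - <<'E'
from r import *
p=fw(-.040,.09)
go(p,.13,FY); line(p,.044,.1); st("at"); close(); st("grip")
line(fw(-.128,.09),.0445,.05); s=st("out")
if s["finger_gap"]<.012: raise SystemExit
line(fw(-.135,.09),.12,.12); st("up")
g=np.array([.386,.284])
go(g,.12,-.03); s=st("over tray")
if s["finger_gap"]<.012: raise SystemExit
line(g,.0405,.08); st("down"); gripper_open(); line(g,.15,.2)
go(np.array([.55,.2]),.25,-.1); st()
snap("s5","scene"); d=snap("t5"); 
cv2.imwrite("pics/t5c.png",cv2.resize(d["frame"][120:280,130:390],None,fx=3,fy=3,interpolation=2))
E
```

```text
at t48.4 gp [0.5636 0.0572 0.0449] F [ 0.7  0.5 -0. ] gap 0.0880 ff 0.0
grip t49.5 gp [0.563  0.0575 0.044 ] F [ 0.   1.7 -0.6] gap 0.0155 ff 30.0
out t51.4 gp [0.4762 0.0717 0.0445] F [-0.3  0.2 -0.9] gap 0.0154 ff 30.0
up t52.2 gp [0.469  0.0728 0.1192] F [-0.3 -0.1 -1.5] gap 0.0155 ff 30.0
over tray t53.1 gp [0.3862 0.2833 0.1195] F [ 0.9 -0.5 -0.8] gap 0.0155 ff 30.0
down t54.3 gp [0.3864 0.2842 0.041 ] F [-0.1  0.1 -1.3] gap 0.0154 ff 30.0
 t57.0 gp [0.5491 0.2004 0.2482] F [-0.6 -0.3  0.1] gap 0.0881 ff 0.0
```

View pics/t5c.png

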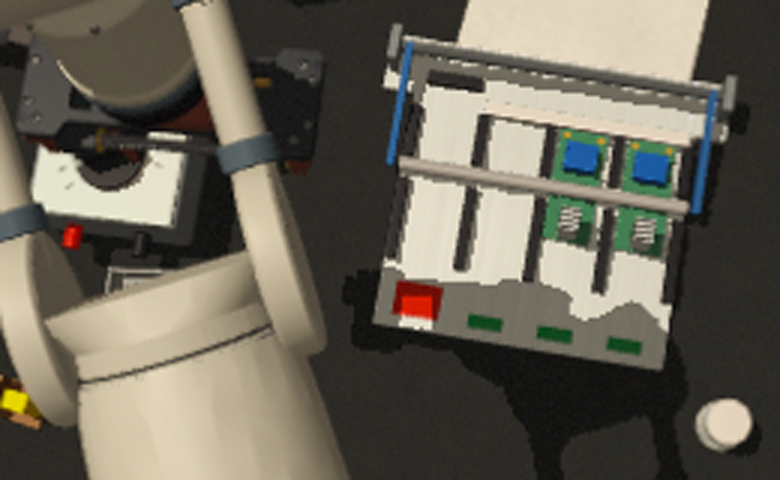

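View pics/s5.png

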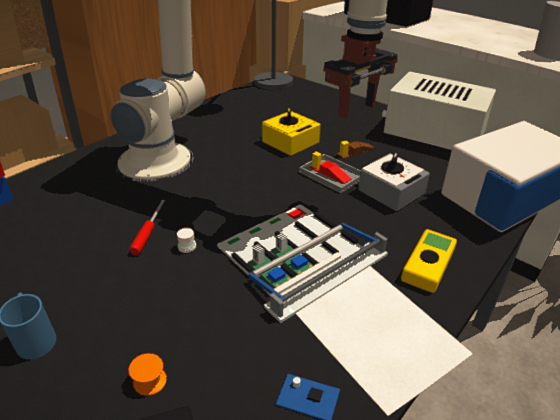

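The roller is down on both boards, which are against the stop, and the wedge lies in the tray with the jar standing. Next is the dial.

```bash
python3 - <<'E'
from r import *
for sgn in (1,-1):
  for a in (0,np.pi):
    c=np.array([.602,.322]); p=[c[0]-.077*np.cos(a),c[1],.20]
    q=inverse_kinematics(p,quat(a)); print(a,p,None if q is None else np.round(q,2))
  break
a=np.pi; p=[.602-.06,.322,.20] 
a=min((abs(inverse_kinematics([.602-.077*np.cos(a),.322,.20],quat(a))[5]),a) for a in (0,np.pi) if inverse_kinematics([.602-.077*np.cos(a),.322,.20],quat(a)) is not None)[1]
move_to([.602-.077*float(np.cos(a)),.322,.20],quat(a)); hold(.3); d=snap("d1","wrist")
w=cloud(d); z=w[...,2]
for b in blobs((z>.097)&(z<.112),w,40): print("bar",*b)
for b in blobs((z>.06)&(z<.074),w,200): print("top",*b)
for b in blobs((z>.0745)&(z<.09),w,100): print("skirt",*b)
for b in blobs(masks(d["frame"])["red"],w): print("red",*b)
cv2.imwrite("pics/d1.png",d["frame"])
E
```

```text
0 [np.float64(0.525), np.float64(0.322), 0.2] [ 0.49  0.13  1.2  -0.    1.81  2.07]
3.141592653589793 [np.float64(0.6789999999999999), np.float64(0.322), 0.2] [ 0.4   0.54  0.7  -0.    1.9  -1.17]
bar [283. 111.] 787 [0.6015 0.3241 0.104 ] [array([601.5, 324.4]), array([12. , 42.1]), np.float64(17.6)]
bar [400. 247.] 271 [0.7241 0.4347 0.0989] [array([719.9, 431.9]), array([23.6, 15. ]), np.float64(73.2)]
bar [346. 282.] 465 [0.7572 0.385  0.1041] [array([760.3, 383.9]), array([ 3.2, 88.8]), np.float64(71.1)]
bar [440. 259.] 224 [0.736  0.4737 0.099 ] [array([732.9, 473.5]), array([26.6, 14.1]), np.float64(74.4)]
bar [479. 270.] 227 [0.7478 0.5127 0.0988] [array([745.4, 515. ]), array([27.3, 14.8]), np.float64(73.0)]
bar [298. 374.] 214 [0.8649 0.341  0.1051] [array([866.5, 340.4]), array([ 1.2, 65.9]), np.float64(72.8)]
top [280. 118.] 16262 [0.6106 0.3208 0.07  ] [array([611.5, 322.9]), array([131.1, 130.5]), np.float64(82.6)]
top [344. 265.] 597 [0.7502 0.3868 0.0668] [array([769.6, 382.9]), array([ 37.1, 130.4]), np.float64(52.6)]
top [513. 273.] 237 [0.7661 0.5716 0.0669] [array
[... 211 characters left out ...]
array([762.1, 386.9]), array([ 32.3, 116.7]), np.float64(54.2)]
skirt [520. 278.] 159 [0.7657 0.5705 0.081 ] [array([767.8, 577.5]), array([46.5,  2.9]), np.float64(77.0)]
skirt [293. 370.] 141 [0.8789 0.3367 0.0831] [array([877.7, 336.9]), array([ 1.1, 47.1]), np.float64(72.7)]
red [34.  7.] 570 [0.4968 0.07   0.0089] [array([497.8,  68.6]), array([40.6, 16.3]), np.float64(87.3)]
red [240.   2.] 151 [0.4956 0.2829 0.0087] [array([495.7, 281.3]), array([32.5,  3.8]), np.float64(88.6)]
red [323.  42.] 262 [0.5387 0.3628 0.0408] [array([536.9, 365.4]), array([17.8, 29. ]), np.float64(82.9)]
red [264. 153.] 66 [0.6395 0.3075 0.0718] [array([639.3, 307.5]), array([ 3.9, 14.4]), np.float64(66.5)]
```

View pics/d1.png

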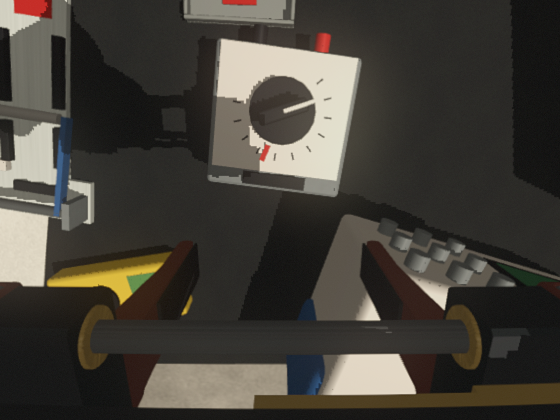

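The dial axis is at (0.6015, 0.3243). The pointer (tip at (312,101)) is at 107.6° and the mark (264,153) at -24°, so the turn is 2.297 rad clockwise.

```bash
cat > dial.py <<'E'
from r import *
C=np.array([.6015,.3243])
def look(n):
    move_to([.679,.322,.20],quat(np.pi)); hold(.3); d=snap(n,"wrist"); w=cloud(d); z=w[...,2]
    m=(z>.097)&(z<.112); m[:, :200]=0; m[180:]=0
    for b in blobs(m,w,100): print("bar",*b)
    for b in blobs(masks(d["frame"])["red"],w): 
        if abs(b[2][2]-.071)<.01: print("mark",*b)
    cv2.imwrite(f"pics/{n}.png",cv2.resize(d["frame"][20:200,190:380],None,fx=3,fy=3,interpolation=2))
def turn(a0,a1,n=4):
    p=tcp(C,.0985)
    move_to([p[0],p[1],.16],quat(a0)); move_l(p,.1); close(); s=st("grip")
    q=np.array(s["joint_pos"],float); q0=q[5]
    for k in range(1,n+1):
        q[5]=q0+(a0-a1)*k/n; movej(q.tolist()); st("q6 %.2f"%q[5])
    hold(.3); gripper_open(); move_l([p[0],p[1],.17],.15)
E
python3 - <<'E'
from dial import *
turn(np.deg2rad(107.6),np.deg2rad(-23.9))
look("d2")
E
```

```text
grip t61.6 gp [0.6015 0.3243 0.0985] F [ 0.7  0.3 -0. ] gap 0.0005 ff 0.0
q6 0.71 t62.2 gp [0.6015 0.3243 0.0985] F [-0.2 -0.1 -0.9] gap 0.0005 ff 0.0
q6 1.29 t62.8 gp [0.6015 0.3243 0.0985] F [-0.2  0.1  0.6] gap 0.0005 ff 0.0
q6 1.86 t63.4 gp [0.6015 0.3243 0.0985] F [-0.9 -0.7 -0.6] gap 0.0004 ff 0.0
q6 2.43 t64.0 gp [0.6015 0.3243 0.0985] F [ 0.1  0.7 -0.5] gap 0.0004 ff 0.0
bar [282. 111.] 796 [0.6014 0.3246 0.104 ] [array([601.5, 324.4]), array([12. , 41.8]), np.float64(17.8)]
mark [263. 153.] 68 [0.6391 0.3077 0.0719] [array([639.2, 307.5]), array([ 3.9, 14.8]), np.float64(67.4)]
```

View pics/d2.png

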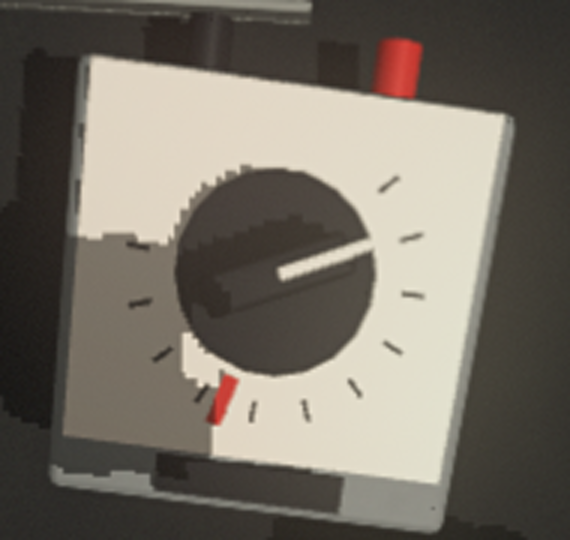

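The crop shows the pointer unmoved: tip still at (370,243), mark at (225,400). The fingers also closed to a gap of 0, so they never held the bar. I'll retry lower, checking step by step.

```bash
python3 - <<'E'
from dial import *
a0=np.deg2rad(107.6); p=tcp(C,.0965)
move_to([p[0],p[1],.16],quat(a0)); s=st("above")
move_l(p,.06); s=st("down"); print(np.round(s["ee_rot"],3),np.round(s["joint_pos"],3),np.round(quat(a0),3))
close(); s=st("closed"); hold(.5); s=st("held")
d=snap("d3","wrist"); w=cloud(d)
# what lies around the dial axis / fingers as the wrist and scene cameras see it
for cam in ("scene","top"):
    d=snap("d3"+cam,cam); w=cloud(d); m=(np.hypot(w[...,0]-C[0],w[...,1]-C[1])<.06)&(w[...,2]>.06)&(w[...,2]<.14)
    P=w[m]; 
    for lo in np.arange(.07,.14,.01):
        Q=P[(P[:,2]>=lo)&(P[:,2]<lo+.01)]
        if len(Q): print(cam,"%.2f"%lo,len(Q),np.round(Q.min(0),3),np.round(Q.max(0),3))
E
```

```text
above t71.0 gp [0.6017 0.3243 0.1712] F [0.5 0.  0.4] gap 0.0876 ff 0.0
down t72.4 gp [0.6018 0.3245 0.0972] F [ 0.4 -0.4  0.1] gap 0.0878 ff 0.0
[0.    0.591 0.807 0.   ] [0.445 0.324 1.177 0.    1.64  0.138] [0.    0.591 0.807 0.   ]
closed t73.5 gp [0.6023 0.3245 0.0966] F [ 3.7  2.8 -1.2] gap 0.0107 ff 30.0
held t74.0 gp [0.6023 0.3245 0.0966] F [ 4.7  2.6 -1.8] gap 0.0105 ff 30.0
scene 0.07 488 [0.549 0.265 0.07 ] [0.66  0.381 0.08 ]
scene 0.08 19 [0.601 0.291 0.08 ] [0.612 0.339 0.089]
scene 0.09 17 [0.604 0.3   0.09 ] [0.613 0.333 0.099]
scene 0.10 52 [0.594 0.298 0.1  ] [0.616 0.337 0.11 ]
scene 0.11 31 [0.591 0.306 0.111] [0.619 0.339 0.12 ]
scene 0.12 35 [0.592 0.305 0.12 ] [0.619 0.333 0.13 ]
scene 0.13 31 [0.59  0.307 0.131] [0.62  0.329 0.14 ]
top 0.07 155 [0.564 0.266 0.07 ] [0.661 0.363 0.079]
top 0.08 4 [0.605 0.305 0.081] [0.611 0.306 0.09 ]
top 0.09 3 [0.591 0.306 0.094] [0.61  0.341 0.098]
top 0.10 3 [0.591 0.307 0.103] [0.61  0.34  0.104]
```

Gripped this time (gap 10.7 mm, 30 N). I turn it.

```bash
python3 - <<'E'
from dial import *
s=st(); q=np.array(s["joint_pos"],float); q0=q[5]; D=np.deg2rad(107.7+23.8)
for k in range(1,7):
    q[5]=q0+D*k/6; movej(q.tolist()); s=st("q6 %.2f"%q[5])
    if s["finger_gap"]<.008: print("slipped"); break
hold(.3); st(); print(np.round(state()["moment"],3))
gripper_open(); p=state()["ee_pos"]; move_l([p[0],p[1],.17],.15); look("d4")
E
```

```text
t74.2 gp [0.6023 0.3246 0.0966] F [ 4.9  2.  -2.2] gap 0.0105 ff 30.0
q6 0.52 t74.7 gp [0.6027 0.3246 0.0966] F [ 4.1  1.3 -1.8] gap 0.0105 ff 30.0
q6 0.90 t75.1 gp [0.6029 0.3245 0.0966] F [ 5.3  0.5 -2.4] gap 0.0107 ff 30.0
q6 1.29 t75.6 gp [0.6031 0.3243 0.0966] F [ 6.5  1.8 -2.9] gap 0.0105 ff 30.0
q6 1.67 t76.0 gp [0.6032 0.3241 0.0966] F [ 5.3  0.8 -1.7] gap 0.0103 ff 30.0
q6 2.05 t76.5 gp [0.6033 0.3238 0.0966] F [ 7.1  0.2 -3.2] gap 0.0106 ff 30.0
q6 2.43 t77.0 gp [0.6032 0.3236 0.0966] F [ 6.4 -1.3 -2.6] gap 0.0108 ff 30.0
 t77.2 gp [0.6032 0.3235 0.0966] F [ 5.4 -1.4 -2. ] gap 0.0109 ff 30.0
[-0.133 -0.971 -0.016]
bar [282. 111.] 790 [0.6014 0.3246 0.104 ] [array([601.6, 324.4]), array([12.1, 42. ]), np.float64(65.9)]
mark [264. 153.] 67 [0.6387 0.3081 0.0717] [array([639.2, 307.6]), array([ 3.8, 14.6]), np.float64(67.5)]
```

```bash
python3 - <<'E'
from dial import *
d=dict(np.load("d4.npz")); w=cloud(d); r=np.hypot(w[...,0]-C[0],w[...,1]-.3244)
P=w[(r<.028)&(d["frame"].min(2)>130)&(w[...,2]>.074)]; v=P.mean(0)[:2]-[C[0],.3244]; print("pointer dir",len(P),np.rad2deg(np.arctan2(v[1],v[0])))
move_to([.35,.42,.3],quat(np.pi)); hold(.5); st()
d=snap("e1"); w=cloud(d); m=masks(d["frame"])
for k in ("red","green","blue","yellow"):
    for b in blobs(m[k],w):
        if .35<b[2][0]<.7 and -.3<b[2][1]<.33: print(k,*b)
d0=dict(np.load("top0.npz"))
print("jar",[np.round(np.nanmedian(cloud(x)[255:268,366:378].reshape(-1,3),0),4) for x in (d0,d)])
# roller height
for (u,v) in [(325,182),(300,178),(350,187)]: print(np.round(np.nanmax(w[v-6:v+7,u,2]),4), np.round(np.nanmax(cloud(d0)[v-6:v+7,u,2]),4))
E
```

```text
pointer dir 122 -24.64536879119402
 t84.4 gp [0.3502 0.4199 0.3109] F [-0.4 -0.  -1.1] gap 0.0877 ff 0.0
red [269. 220.] 152 [0.4893 0.0699 0.0066] [array([490.3,  71. ]), array([38.9, 28.1]), np.float64(79.6)]
red [185. 237.] 550 [0.4427 0.2816 0.0205] [array([434.7, 285.1]), array([122. ,  39.6]), np.float64(0.1)]
green [322. 173.] 129 [ 0.6105 -0.0679  0.0124] [array([614.5, -70.7]), array([40.9, 46.8]), np.float64(79.4)]
green [344. 177.] 111 [ 0.5959 -0.1255  0.0118] [array([ 604.9, -129.4]), array([38.7, 47.5]), np.float64(82.9)]
green [319. 192.] 129 [ 0.5619 -0.0571  0.012 ] [array([559.9, -59.4]), array([40.2, 38.1]), np.float64(78.1)]
green [342. 195.] 122 [ 0.5532 -0.1138  0.0121] [array([ 549.3, -121.4]), array([40.2, 37.3]), np.float64(82.3)]
green [291. 227.] 44 [0.4704 0.0136 0.007 ] [array([470.5,  13.7]), array([26.9, 10. ]), np.float64(80.2)]
green [314. 231.] 46 [ 0.4602 -0.0452  0.007 ] [array([460.6, -46. ]), array([28.4, 10.8]), np.float64(79.9)]
green [338. 235.] 44 [ 0.4498 -0.1061  0.0065] [array([ 450.5, -105.2]), array([28. , 10.1]), np.float64(79.7)]
blue [263. 155.] 106 [0.6553 0.0854 0.0309] [array([658.7,  87.6]), array([ 10.2, 105.7]), np.float64(80.4)]
blue [364. 173.] 119 [ 0.6076 -0.175   0.0276] [array([ 612.5, -178.7]), array([ 13.2, 101.1]), np.float64(80.1)]
blue [323. 172.] 100 [ 0.6114 -0.07    0.0242] [array([612.4, -71.1]), array([28.8, 24.3]), np.float64(79.1)]
blue [347. 175.] 104 [ 0.6023 -0.1311  0.0236] [array([ 602.4, -130.9]), array([28.4, 24.5]), np.float64(80.3)]
yellow [181. 260.] 75 [0.3836 0.2835 0.0464] [array([385.9, 289.8]), array([26.5, 19.5]), np.float64(84.5)]
jar [array([ 0.38  , -0.1826,  0.0393]), array([ 0.38  , -0.183 ,  0.0396])]
0.0254 0.0227
0.026 0.0234
0.0262 0.0252
```

```bash
python3 -c "
from bench import *
print(job_done())"
```

```text
the job is handed in; nothing more can be done
None
```

The job is handed in: both boards present (the third was absent) are home under the roller in the middle and right lanes, the wedge lies in its grey tray, the grey supply's pointer is within about 0.5° of the red mark, and the jar is standing; the first dial grip closed on nothing, so I gripped it again, and the robot's clock read 84 s at the last check.

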